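Hold a framed glass panel home in the framing jig

TASK

Clear the jar of pins out of the framing jig: set it down upright on the wooden tray beside the flux bottle, without dropping it or letting it tip over. Then slide the oak-framed glass panel into the corner of the two battens until it lies flat and snug against both, and press it against the long batten with a steady 10 newtons or so, as a third hand for the framer who will pin its corners. Finish while still pressing and do not let go; leave the bottle, hammer and pliers where they are.

Things in the scene. Friction and masses are not known exactly. Their poses are not given: they have to be found in the camera images.
- board: The framing jig: a dark bench board, 340 x 360 x 10 mm (x, y, z), fixed to the table; origin at the centre of its underside, x pointing away from the robot to the long batten, y to the left to the end batten. Two pale beech battens are screwed on it, 28 mm wide and rising 18 mm above the board's top.
- long_batten: The long batten on the far side of the board, 300 mm long along the board's y. Origin at the foot of its near (working) face, which looks to the board's -x and lies 120 mm from the board's centre; same axes as the board; z = 0 is the board's top.
- end_batten: The end batten on the left of the board, 130 mm long, running from the long batten towards the robot. Origin at the foot of its right-hand (working) face, at its far end; the face looks to the board's -y and lies 130 mm from the board's centre; same axes as the board.
- corner (a point): The inner corner where the two working faces meet, at the level of the board's top; same axes as the board.
- frame: Waxed oak frame with blue leaded glass, flat and loose on the board, about 0.3 kg, 110 x 150 x 20 mm (x, y, z); bars 16 mm wide, 20 mm high. Origin at the centre of the underside; x and y roughly along the board's. Its +x long side (150 mm) goes against the long batten, its +y short side against the end batten. It slides easily: 1 to 1.5 N, plus 0.3 N for each newton pressing it down.
- frame_corner (a point): The frame's +x, +y outer corner, at its underside: it goes to the inner corner of the jig.
- near_bar (a point): Middle of the top face of the frame's near (-x) long bar, 20 mm above the underside, 47 mm towards -x from the frame's centre; the bar runs along the frame's y. The glass's upper face is 10 mm above the underside (lead lines 11 mm), so the bar can be pinched from above with one finger inside the frame.
- jar: Closed round glass jar of brad pins with a steel lid, 56 mm in diameter up to 62 mm height, lid 51 mm in diameter, 82 mm high overall, about 0.24 kg. It stands on the board close before the long batten, where the frame must go. Origin at the centre of its underside, z up.
- tray: Wooden tray fixed on the table to the left of the board, outside 200 x 120 x 16 mm (x, y, z), walls and floor 6 mm thick: the inner floor lies 6 mm above the origin, which is the centre of the underside. The flux bottle stands on its +x half, the -x half is free: its middle is at x = -45 mm, y = 0.
- flux_bottle: White flux bottle with a red cap standing on the +x half of the tray, 42 mm in diameter, 95 mm high; origin at the centre of its underside. Leave it alone.
- hammer: Hammer, 220 mm long, lying on the table to the right of the board; origin near its middle, x along the handle towards the head. Leave it alone.
- pliers: Pliers with red handles, 180 mm long, lying on the table to the right beyond the hammer; origin at the pivot, x towards the jaws. Leave it alone.

How it is judged:
On the way, in this order (a step that is already met when the one before it is completed fails the run):
1. the jar stands upright on the tray, let go (x of jar in the frame of tray between -0.1 and 0.1 m and y of jar in the frame of tray between -0.06 and 0.06 m and z of jar in the frame of tray between 0 and 0.01 m and angle between jar's own z axis and vertical below 0.08 rad and contact force between the fingers and jar below 0.1 N and linear speed of jar below 0.02 m/s), for 0.3 s.
2. the frame lies flat in the corner, against both battens (x of frame_corner in the frame of corner between -0.003 and 0.003 m and y of frame_corner in the frame of corner between -0.003 and 0.003 m and z of frame_corner in the frame of corner between -0.003 and 0.003 m and angle between the x axis of frame and the x axis of board, either way round below 0.025 rad and angle between frame's own z axis and vertical below 0.03 rad), for 0.2 s.
At the end, for the whole second after the job is handed in: The gripper is still on the frame and presses it steadily against the long batten with 5 to 16 N; the frame lies flat on the board, its corner within 3 mm of the jig's corner each way and square to it within 0.025 rad; the jar stands upright (within 0.08 rad) on the tray floor, let go (all of step 1 and all of step 2 and contact force between frame and long_batten between 5 and 16 N and contact force between the fingers and frame above 4 N and linear speed of frame below 0.01 m/s); the arm keeps its last pose, push and grip.
It fails at once if the jar tips over (angle between jar's own z axis and vertical above 0.5 rad).
It fails at once if the jar is dropped from more than 20 mm above the board or tray (height (world z) of jar above 0.03 m and contact force between the fingers and jar below 0.1 N).
It fails at once if the flux bottle is shifted more than 15 mm or knocked over (distance of flux_bottle from where it was at the start of the episode above 0.015 m or angle between flux_bottle's own z axis and vertical above 0.3 rad).
It fails at once if hammer or pliers are moved more than 15 mm (distance of any of hammer, pliers from where it was at the start of the episode above 0.015 m).
It also fails if it takes over 72 s, if anything falls off the work surface, if the arm or the gripper's body presses on something with over 40 N, if the wrist force passes 120 N, or if a joint passes its speed limit or range.

ROBOT

A 6-joint arm with a two-finger parallel gripper is mounted at the origin on the work surface. World frame = base frame: x ahead of the robot, y to its left, z up, the work surface at z = 0. Lengths are in m, angles in rad, forces in N, time in s.
With the tool pointing down it reaches from about 0.3 to 0.825 m from the base axis. Payload 5.4 kg.
Tool frame: the origin (TCP) lies at the very end of the fingers, on their centre line; the grasp point (between the pads) lies 19 mm behind it; z points along the fingers, y is the line along which they close (so a half turn about z gives the same grasp; the last joint's range is limited). The gripper opens to 92 mm and grips with 3 to 60 N. Pads are 20 mm wide; open, the fingers measure 128 mm over their backs; the gripper's body (75 mm by 189 mm) begins 69 mm behind the grasp point.
Start: joints at [-1.341, 0.158, 1.597, -0, 1.386, -0.21], TCP at [0.245, -0.52, 0.215] pointing down, gripper open.
Joint ranges: [-2.91, 2.91], [-0.94, 2.29], [0.18, 2.7], [-1.29, 4.43], [0.17, 2.64], [-3, 3]. Speed limits (rad/s): [2.57, 2.57, 3.14, 3.14, 3.14, 3.14].

INTERFACE

Orientations are given as a rotation vector (axis times angle).
In Python, from workcell import bot gives the robot as it stands. Calls block until the motion is done:
- bot.goto(position, orientation): joint-space move of the TCP to a pose.
- bot.line_to(position, rot=None, max_speed=0.15): straight line of the TCP; rot=None keeps the orientation; max_speed is the mean speed in m/s.
- bot.set_joints(angles): joint-space move.
- bot.set_gripper(opening, newtons=None): opening from 0.0 (shut) to 1.0 (fully open); newtons is the grip in N (None keeps the last); returns when the fingers have stopped.
- bot.hold(seconds).
- bot.inverse_kinematics(position, orientation): joint angles nearest the present ones, or None.
- bot.read_camera(name): name is "scene" or "side" or "wrist"; returns a dict with "pixels" (420x560x3 uint8, blue, green, red), "fx", "fy", "cx", "cy" (pixels), "k1" (the pictures are not rectified: a ray, as slopes to the right and down, at radius r is drawn at 1 + k1 r^2 times it, then the intrinsics apply), "R" (3x3) and "t" (3): a world point X has camera coordinates R X + t. Camera axes: x right, y down, z forward; pixel columns grow to the right and rows downward; lengths in m; the calibration is good to about 2 mm. A picture is of the moment at which its call begins. There is no depth.
A pose or a line that the arm cannot do raises bot.MotionError and nothing moves.
- bot.job_done(): hands the job in; it is judged then, once.
Readings, each from a call of its own:
- bot.current_clock(): time.
- bot.current_joints(): joint angles.
- bot.current_joint_vel(): joint speeds.
- bot.current_effort(): joint torques, N m.
- bot.current_ee_pos(): TCP position.
- bot.current_tool_rot(): TCP orientation.
- bot.current_contact_force(): force on the tool from outside, world axes, zero at the start.
- bot.current_ft_torque(): the same for the moment, N m.
- bot.current_opening(): opening from 0.0 (shut) to 1.0 (fully open).
- bot.current_grip_force(): force on a finger pad.
Only numpy, scipy, OpenCV 4.12 (cv2) and the standard library are available. Lean on these libraries where they do the work, as an engineer would, in place of code of your own. Each camera call takes 0.05 s, during which the arm holds its last target. There are 200 camera calls.

## Working session

There is one attempt and no reset: what is moved stays moved. The work goes in short steps, each a Python script; the robot and the scene stay as the last script left them, time stands still between calls to the robot, and variables do not carry over. Pictures are saved under pics/ and viewed, at most 10 in all, crops included, and the job is handed in when it is done.

```bash
mkdir -p pics; ls; python3 - <<'E'
from workcell import bot
import cv2,numpy as np
for n in("scene","side"):
    c=bot.read_camera(n); cv2.imwrite(f"pics/{n}0.png",c["pixels"])
    R=np.array(c["R"]);print(n,c["fx"],c["cx"],c["cy"],c["k1"],(-R.T@np.array(c["t"])).round(3),R[2].round(3))
print(bot.current_clock(),bot.current_tool_rot())
E
```

```text
pics
scene 429.0597802705234 271.92597972948994 215.89200697247654 -0.11343610213794866 [1.185 0.066 0.895] [-0.55  -0.123 -0.826]
side 424.5363242690857 282.7635548380789 200.500158482717 -0.10125677294294011 [0.126 0.621 0.656] [ 0.475 -0.664 -0.577]
0.1 [-3.06428780e+00 -6.84945054e-01  3.23952999e-05]
```

View pics/scene0.png

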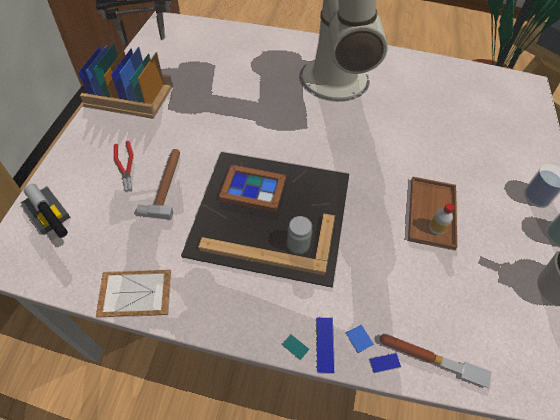

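View pics/side0.png

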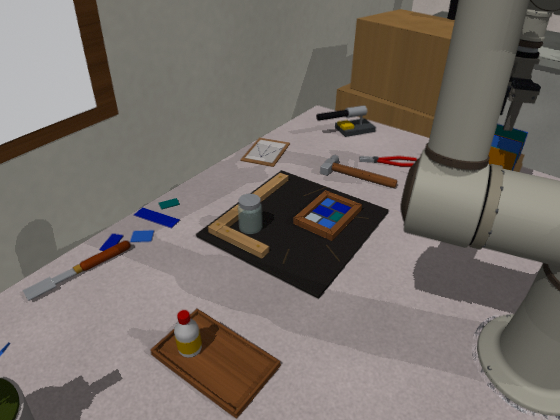

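The scene view shows the board with corners near (221,153), (349,174), (333,283) and (184,257). The frame is centred at (252,186), the jar's lid at (300,224), the tray at (433,212) and the bottle at (443,218). The side view shows the jar at (250,214), the frame at (328,213), the tray at (216,358) and the bottle at (187,335). Next I'll get rough positions, then take a closer look with the wrist camera.

```bash
cat > h.py <<'E'
from workcell import bot
import cv2,numpy as np,pickle
from scipy.optimize import least_squares
from scipy.spatial.transform import Rotation as Ro
def snap(n,f):
    c=bot.read_camera(n);cv2.imwrite(f"pics/{f}.png",c["pixels"]);pickle.dump(c,open(f"pics/{f}.pkl","wb"));return c
def load(f): return pickle.load(open(f"pics/{f}.pkl","rb"))
def KD(c): return np.array([[c["fx"],0,c["cx"]],[0,c["fy"],c["cy"]],[0,0,1.]]),np.array([c["k1"],0,0,0.])
def proj(c,X):
    K,D=KD(c);return cv2.projectPoints(np.float64(X).reshape(-1,1,3),cv2.Rodrigues(np.array(c["R"]))[0],np.array(c["t"],float),K,D)[0].reshape(-1,2)
def onz(c,px,z):
    K,D=KD(c);u=cv2.undistortPoints(np.float64(px).reshape(-1,1,2),K,D).reshape(-1,2)
    R=np.array(c["R"]);o=-R.T@np.array(c["t"]);d=np.c_[u,np.ones(len(u))]@R
    return o+d*((z-o[2])/d[:,2])[:,None]
def tri(cs,pxs):
    f=lambda X:np.concatenate([proj(c,X)[0]-p for c,p in zip(cs,pxs)])
    r=least_squares(f,[.5,0,.05]);return r.x,np.abs(r.fun).max()
def down(yaw): # tool z down, tool y (closing) at angle yaw+90deg from world x ; tool x at yaw
    return (Ro.from_euler('z',yaw)*Ro.from_rotvec([np.pi,0,0])).as_rotvec()
E
python3 - <<'E'
from h import *
a=snap("scene","s1");b=snap("side","d1");w=snap("wrist","w1")
print("board",onz(a,[(221,153),(349,174),(333,283),(184,257)],.01).round(3).tolist())
print("side board",onz(b,[(388,212),(284,172),(198,235),(320,289)],.01).round(3).tolist())
print("lid c",tri([a,b],[(300,222),(250,200)]))
print("frame",onz(a,[(231,166),(286,171),(277,207),(221,199)],.03).round(3).tolist())
print("tray",onz(a,[(412,178),(456,182),(457,248),(408,239)],.016).round(3).tolist())
print("trayside",onz(b,[(197,311),(279,361),(236,408),(152,352)],.016).round(3).tolist())
R=np.array(w["R"]);print("wristcam",-R.T@np.array(w["t"]),R,bot.current_ee_pos(),Ro.from_rotvec(bot.current_tool_rot()).as_matrix().round(3))
E
```

```text
board [[0.425, -0.254, 0.01], [0.411, 0.103, 0.01], [0.74, 0.112, 0.01], [0.76, -0.239, 0.01]]
side board [[0.412, -0.244, 0.01], [0.74, -0.241, 0.01], [0.735, 0.112, 0.01], [0.413, 0.085, 0.01]]
lid c (array([0.65196864, 0.01252627, 0.09189242]), np.float64(0.7900749555603568))
frame [[0.48, -0.207, 0.03], [0.461, -0.062, 0.03], [0.58, -0.058, 0.03], [0.59, -0.199, 0.03]]
tray [[0.386, 0.271, 0.016], [0.369, 0.391, 0.016], [0.58, 0.393, 0.016], [0.584, 0.271, 0.016]]
trayside [[0.569, 0.28, 0.016], [0.378, 0.274, 0.016], [0.381, 0.384, 0.016], [0.566, 0.395, 0.016]]
wristcam [ 0.30797614 -0.49066435  0.38552842] [[ 4.25347833e-01 -9.05029921e-01  2.52308271e-04]
 [-8.76825506e-01 -4.12023176e-01  2.47818350e-01]
 [-2.24179065e-01 -1.05630228e-01 -9.68806483e-01]] [ 0.244712   -0.51998655  0.21412535] [[ 0.905  0.426 -0.   ]
 [ 0.426 -0.905  0.001]
 [ 0.    -0.001 -1.   ]]
```

```bash
python3 - <<'E'
from h import *
bot.line_to([.245,-.52,.33]) if 0 else None
bot.goto([.52,-.09,.32],down(0));bot.hold(.3);w=snap("wrist","w2")
bot.goto([.50,.12,.32],down(0));bot.hold(.3);w3=snap("wrist","w3")
print(w["fx"],w["k1"],bot.current_clock(),bot.current_contact_force())
E
```

```text
307.972101666264 -0.03045522504967482 3.6917 [-0.31972093  0.03626556  0.0871198 ]
```

View pics/w2.png

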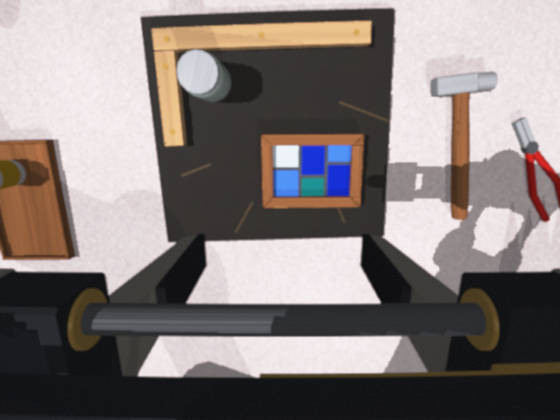

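View pics/w3.png

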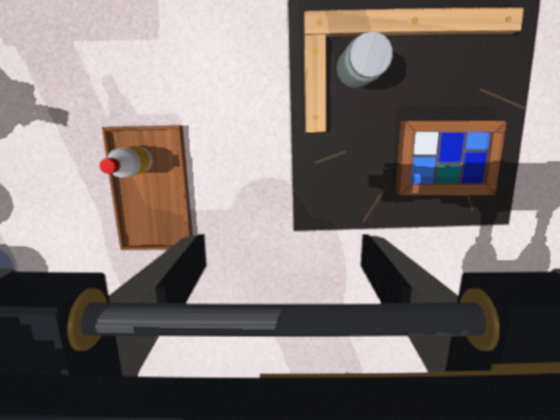

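Wrist view 1 shows the board with corners at (143,17), (394,10), (386,235) and (166,241). The batten inner corner is at (182,50), the jar's lid at (199,72), and the frame spans (262,136) to (363,206). Wrist view 2 shows the tray with corners at (104,128), (182,126), (190,248) and (121,249). There the lid is at (371,53), the frame spans (401,122) to (496,194), and the batten corner is at (326,33). I'll triangulate these.

```bash
cat > m.py <<'E'
from h import *
a,b=load("w2"),load("w3")
def sub(c,p,win=3):
    g=cv2.cvtColor(c["pixels"],cv2.COLOR_BGR2GRAY)
    q=cv2.cornerSubPix(g,np.float32(p).reshape(-1,1,2),(win,win),(-1,-1),(3,30,.01)).reshape(-1,2)
    bad=np.linalg.norm(q-p,axis=1)>3;q[bad]=np.float32(p)[bad];return q
P={"boardBL":((166,241),(293,230)),"boardBR":((386,235),(510,223)),
"corner":((182,50),(326,33)),"endfoot":((185,145),(325,131)),"longend":((371,45),(522,30)),
"f+x+y":((262,136),(401,122)),"f+x-y":((364,134),(505,122)),"f-x-y":((363,206),(496,194)),"f-x+y":((262,208),(399,193))}
for k,(p,q) in P.items():
    p,q=sub(a,[p])[0],sub(b,[q])[0]
    X,e=tri([a,b],[p,q]);print(k,p,q,X.round(4),round(e,2))
# lid: circle fit by hough
for n,c,p in(("w2",a,(199,72)),("w3",b,(371,53))):
    g=cv2.medianBlur(cv2.cvtColor(c["pixels"],cv2.COLOR_BGR2GRAY),3)
    x,y=p;x0,y0=max(x-45,0),max(y-45,0);r=g[y0:y+45,x0:x+45]
    h=cv2.HoughCircles(cv2.resize(r,None,fx=4,fy=4),cv2.HOUGH_GRADIENT,1.5,20,param1=120,param2=20,minRadius=70,maxRadius=110)
    print(n,None if h is None else (h[0,:3]/4+[x0,y0,0]).round(1).tolist())
print("lid",tri([a,b],[(199,72),(371,53)]))
t=sub(b,[(104,128),(182,126),(190,248),(121,249)]);print(t.tolist(),"tray",onz(b,t,.016).round(4).tolist())
print("tray w2",onz(a,sub(a,[(52,141),(74,257)]),.016).round(4).tolist())
E
python3 m.py; python3 - <<'E'
from h import *
ims=[]
for n,(x,y,w,h) in(("w2",(140,5,240,215)),("w3",(95,5,420,255))):
    i=load(n)["pixels"][y:y+h,x:x+w];ims.append(cv2.resize(i,None,fx=560/w*.7,fy=560/w*.7,interpolation=cv2.INTER_CUBIC))
W=max(i.shape[1] for i in ims);cv2.imwrite("pics/c1.png",np.vstack([cv2.copyMakeBorder(i,0,0,0,W-i.shape[1],0) for i in ims]))
E
```

```text
boardBL [167.86812 241.4738 ] [293.57733 230.59924] [0.4077 0.1011 0.0099] 0.2
boardBR [386. 235.] [508.15884 223.80905] [ 0.4142 -0.2662 -0.0024] 0.23
corner [182.  50.] [325.41528   33.831028] [0.7032 0.0565 0.0028] 0.47
endfoot [182.87886 144.911  ] [325.36374 130.45595] [0.5674 0.0565 0.0306] 0.18
longend [370.50366   42.429832] [520.30444   29.849962] [ 0.7057 -0.212   0.0285] 0.14
f+x+y [261.24188 134.50554] [400.999   120.90673] [ 0.5815 -0.0584  0.0164] 0.1
f+x-y [363.43518 134.62474] [504.98868  120.569046] [ 0.5822 -0.209   0.0292] 0.54
f-x-y [363. 206.] [493.3441  194.61969] [ 0.4692 -0.219   0.0151] 0.44
f-x+y [263.6501  207.41779] [399.36044 194.48718] [ 0.4716 -0.061   0.029 ] 0.14
w2 [[193.9, 72.6, 23.8], [202.2, 71.1, 25.0], [196.2, 68.1, 18.5]]
w3 [[367.1, 53.2, 25.0], [373.4, 50.6, 18.4], [373.8, 55.8, 18.1]]
lid (array([0.65850835, 0.01158169, 0.08859172]), np.float64(0.7467797532292195))
[[101.53118896484375, 126.80270385742188], [181.3761444091797, 124.71417999267578], [190.0, 248.0], [120.37129211425781, 249.10464477539062]] tray [[0.5748, 0.3923, 0.016], [0.5767, 0.2704, 0.016], [0.3795, 0.2724, 0.016], [0.3774, 0.3894, 0.016]]
tray w2 [[0.5768, 0.2632, 0.016], [0.3825, 0.2635, 0.016]]
```

The measured heights agree with the text: batten tops at 28 mm, the lid at about 0.09 m and the frame top at about 0.03 m. I'll move the jar now.

```bash
python3 - <<'E'
from h import *
r=down(0)
bot.set_gripper(1.0,15)
bot.goto([.655,.012,.16],r);bot.line_to([.655,.012,.043],max_speed=.1)
print(bot.current_contact_force());bot.set_gripper(0.0,15)
print("grip",bot.current_opening(),bot.current_grip_force())
bot.line_to([.655,.012,.18],max_speed=.15);bot.hold(.2);print("lift",bot.current_opening(),bot.current_contact_force())
bot.line_to([.432,.331,.18],max_speed=.2);bot.line_to([.432,.331,.055],max_speed=.12)
bot.hold(.2);f0=np.array(bot.current_contact_force());z=.045
while z>.034:
    bot.line_to([.432,.331,z],max_speed=.03);f=np.array(bot.current_contact_force())-f0
    if f[2]>1.2:break
    z-=.001
print(z,f,bot.current_ee_pos(),bot.current_clock());snap("scene","s2");snap("side","d2")
E
python3 - <<'E'
from h import *
i=[cv2.resize(load("s2")["pixels"][140:300,360:520],(400,400)),cv2.resize(load("d2")["pixels"][250:420,120:290],(400,400))]
cv2.imwrite("pics/c2.png",np.hstack(i))
E
```

```text
[ 0.46391649 -0.73393056  0.00312109]
grip 0.6015594199720707 15.000069174930104
lift 0.604511000875652 [ 0.09482191 -0.25414165 -1.80486202]
0.043 [0.65601797 0.15424629 1.26270479] [0.43198791 0.3309648  0.04296865] 12.575
```

View pics/c2.png

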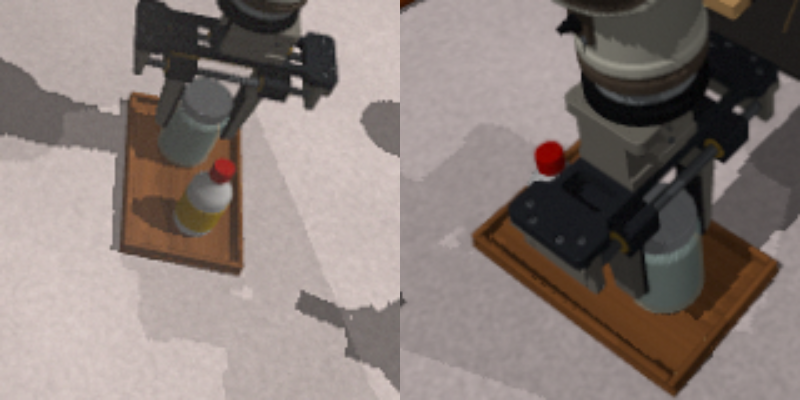

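The jar is upright in the free half of the tray and clear of the bottle (crop left half: jar at (190,125), bottle at (205,200)). It may still be a few millimetres up, so I'll lower it to firm contact before letting go.

```bash
python3 - <<'E'
from h import *
def F():
    s=[]
    for _ in range(5): bot.hold(.02);s.append(bot.current_contact_force())
    return np.mean(s,0)
z=.042
while z>.035:
    bot.line_to([.432,.331,z],max_speed=.03);f=F();print(round(z,4),f.round(2))
    if f[2]>1.5:break
    z-=.001
bot.set_gripper(1.0,15);bot.hold(.4);print(F().round(2))
bot.line_to([.432,.331,.17],max_speed=.15);bot.hold(.1)
# look at frame and jig from closer, from two places
bot.goto([.47,-.04,.27],down(0));bot.hold(.3);snap("wrist","w4")
bot.goto([.47,-.13,.27],down(0));bot.hold(.3);snap("wrist","w5");snap("scene","s3")
print(F(),bot.current_clock())
w=load("w4")["pixels"][0:300];v=load("w5")["pixels"][0:300]
cv2.imwrite("pics/c4.png",np.vstack([w,v]))
E
```

```text
0.042 [-0.15 -0.08 -1.74]
0.041 [ 0.17 -0.25 -1.79]
0.04 [-0.11 -0.21 -2.32]
0.039 [-0.03  0.14 -1.12]
0.038 [-2.66 -1.39  5.91]
[-0.45 -0.08 -0.3 ]
[-0.20816822 -0.37323594  0.2889898 ] 19.3583
```

View pics/c4.png

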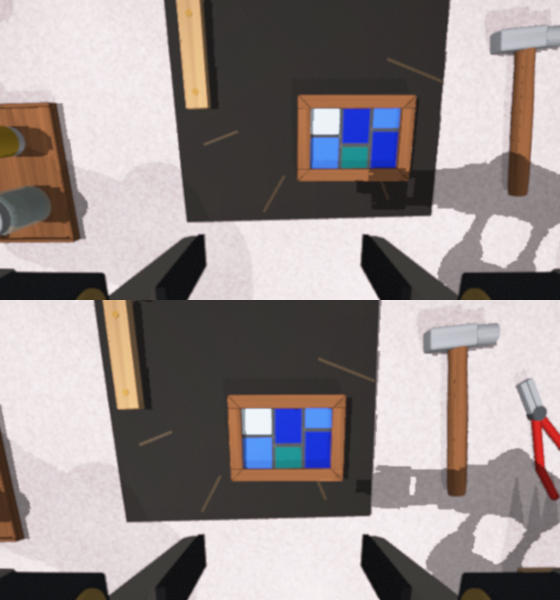

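The jar stands upright in the tray (top picture at (20,210)), and the bottle is untouched. The frame's outer top corners are (297,95), (416,95), (411,181), (298,180) in the top picture, and (228,95), (346,95), (345,180), (231,181) in the lower one. I'll now fit the board and frame poses across all the wrist views.

```bash
cat > fit.py <<'E'
from h import *
from m import sub
C={n:load(n) for n in("w2","w3","w4","w5")}
def fit(obs,x0,freez):
    S=[]
    for n,p,b in obs: S.append((C[n],sub(C[n],[p])[0],np.array(b,float)))
    def f(v):
        R=Ro.from_euler('z',v[2]).as_matrix()
        return np.concatenate([proj(c,R@b+[v[0],v[1],v[3] if freez else 0])[0]-q for c,q,b in S])
    r=least_squares(f,x0,loss="soft_l1");return r.x,f(r.x).reshape(-1,2).round(1).tolist()
B=dict(BL=(-.17,.18,.01),BR=(-.17,-.18,.01),E=(-.01,.13,.028),L=(.12,-.142,.028),TL=(.17,.18,.01),TR=(.17,-.18,.01))
bo=[("w2",(166,241),B["BL"]),("w2",(386,236),B["BR"]),("w2",(143,17),B["TL"]),("w2",(394,10),B["TR"]),("w2",(183,145),B["E"]),("w2",(371,45),B["L"]),
("w3",(293,230),B["BL"]),("w3",(510,223),B["BR"]),("w3",(325,131),B["E"]),("w3",(522,30),B["L"]),
("w4",(187,222),B["BL"]),("w4",(431,214),B["BR"]),("w4",(211,107),B["E"]),
("w5",(127,221),B["BL"]),("w5",(371,214),B["BR"]),("w5",(143,109),B["E"])]
v,e=fit(bo,[.58,-.08,0],False);print("board",v.round(4),e)
Q=[(.055,.075,0),(.055,-.075,0),(-.055,-.075,0),(-.055,.075,0)]
px={"w2":[(262,136),(364,134),(363,206),(262,208)],"w3":[(401,122),(505,122),(496,194),(399,193)],"w4":[(297,95),(416,95),(411,181),(298,180)],"w5":[(228,95),(346,95),(345,180),(231,181)]}
fo=[(n,p,q) for n in px for p,q in zip(px[n],Q)]
u,e=fit(fo,[.525,-.13,0,.03],True);print("frame top",u.round(4),e)
R=Ro.from_euler('z',v[2]).as_matrix();c=R@[.12,.13,0]+[v[0],v[1],0]
print("corner",c,"end batten foot",R@[-.01,.13,0]+[v[0],v[1],0],"goal",R@[.065,.055,0]+[v[0],v[1],0])
np.save("pose.npy",np.r_[v[:3],u])
E
python3 fit.py | grep -E "board|frame top|corner"
python3 -c "
from h import *
for y in(-np.pi/2,np.pi/2):
  for p in([.48,-.13,.1],[.59,-.02,.03]): print(y,bot.inverse_kinematics(p,down(y)))"
```

```text
boardBL [167.86812 241.4738 ] [293.57733 230.59924] [0.4077 0.1011 0.0099] 0.2
boardBR [386. 235.] [508.15884 223.80905] [ 0.4142 -0.2662 -0.0024] 0.23
corner [182.  50.] [325.41528   33.831028] [0.7032 0.0565 0.0028] 0.47
board [ 0.5817 -0.0736  0.0291] [[-0.1, 0.9], [-2.1, 0.2], [-0.4, -0.9], [1.1, -1.3], [0.8, -0.6], [0.0, 0.2], [-0.2, 0.6], [1.0, 0.4], [0.1, -0.2], [-0.2, -0.0], [-0.0, 0.9], [1.5, 0.5], [-2.8, -0.6], [0.0, 0.9], [1.4, 0.7], [-4.8, -0.6]]
frame top [ 0.5269 -0.135   0.0036  0.028 ] [[0.4, -0.0], [0.3, -0.5], [-3.4, 0.7], [-0.5, -0.3], [3.9, -0.1], [0.0, 0.6], [0.2, -0.5], [-0.8, 0.0], [1.1, -0.3], [-0.6, -1.1], [-3.1, -0.7], [1.1, 2.0], [-0.3, 0.7], [0.3, -1.0], [-0.1, 0.8], [0.2, 0.6]]
corner [0.69781956 0.05980381 0.        ] end batten foot [0.56787453 0.05602353 0.        ] goal [ 0.64502375 -0.01676383  0.        ]
-1.5707963267948966 [-5.07993182e-01  8.05954241e-02  1.92153750e+00 -4.44089210e-16
  1.13945973e+00  2.63359947e+00]
-1.5707963267948966 [-2.38411961e-01  4.05200632e-01  1.68807495e+00 -4.44089210e-16
  1.04831707e+00  2.90318069e+00]
1.5707963267948966 [-0.50799318  0.08059542  1.9215375   0.          1.13945973 -0.50799318]
1.5707963267948966 [-2.38411961e-01  4.05200632e-01  1.68807495e+00 -4.44089210e-16
  1.04831707e+00 -2.38411961e-01]
```

```bash
python3 - <<'E' | tail -8
from h import *
def edge(n,vert,rng,lo,hi,z):
    c=load(n);g=cv2.GaussianBlur(c["pixels"],(3,3),0)[...,2].astype(float) # red: beech bright, board dark
    P=[]
    for k in rng:
        s=g[k,lo:hi] if vert else g[lo:hi,k]
        m=(s.max()+s.min())/2*.9; i=np.nonzero((s[:-1]>m)&(s[1:]<=m))[0]
        if len(i):
            i=i[-1];q=lo+i+(s[i]-m)/(s[i]-s[i+1]);P.append((q,k) if vert else (k,q))
    X=onz(c,P,z)[:,:2]
    l=cv2.fitLine(np.float32(X),cv2.DIST_HUBER,0,.01,.01).ravel();d,p=l[:2],l[2:]
    r=(X-p)@np.array([-d[1],d[0]])
    return d,p,np.abs(r).std()
for n,vert,rng,lo,hi in(("w2",0,range(255,365),30,60),("w3",0,range(405,515),15,50),("w2",1,range(75,140),170,200),("w3",1,range(60,125),312,340),("w4",1,range(10,100),190,230),("w5",1,range(10,100),120,160)):
    d,p,s=edge(n,vert,rng,lo,hi,.010)
    yaw=np.arctan2(-d[0],d[1]) if not vert else np.arctan2(d[1],d[0])
    yaw=(yaw+np.pi/2)%np.pi-np.pi/2
    print(n,"end" if vert else "long",p.round(4),"yaw",yaw.round(4),s.round(5))
E
```

```text
w2 long [ 0.7062 -0.1323] yaw 0.0277 6e-05
w3 long [ 0.7068 -0.1357] yaw 0.0287 8e-05
w2 end [0.6176 0.0626] yaw 0.0308 0.00043
w3 end [0.6284 0.0551] yaw 0.0306 2e-05
w4 end [0.6383 0.0619] yaw 0.0279 4e-05
w5 end [0.6343 0.0657] yaw 0.0299 4e-05
```

```bash
cat >> h.py <<'E'
def F(n=8):
    s=[]
    for _ in range(n): bot.hold(.02);s.append(bot.current_contact_force())
    return np.mean(s,0)
E
python3 - <<'E'
from h import *
yf=np.pi/2+.004; yb=np.pi/2+.029
bot.set_gripper(.45,25)
bot.goto([.480,-.133,.12],down(yf));bot.line_to([.480,-.133,.045],max_speed=.12);print("air",F().round(2))
bot.line_to([.480,-.133,.0235],max_speed=.04);f=F();print("down",f.round(2),bot.current_ee_pos())
if abs(f[2])<3:
    bot.set_gripper(0.0,25);print("grip",bot.current_opening()*92,bot.current_grip_force(),F().round(2))
    snap("wrist","w6");snap("scene","s6");snap("side","d6")
    i=[cv2.resize(load("s6")["pixels"][130:290,180:360],(450,400)),cv2.resize(load("w6")["pixels"],(533,400))[:,:350]]
    cv2.imwrite("pics/c6.png",np.hstack(i))
print(bot.current_clock())
E
```

```text
air [-0.1  -0.01  0.17]
down [ 0.14 -0.11  0.12] [ 0.48023819 -0.13313056  0.02374573]
grip 15.326760171921428 25.000061094760895 [-0.33  0.04  1.04]
24.1333
```

View pics/c6.png

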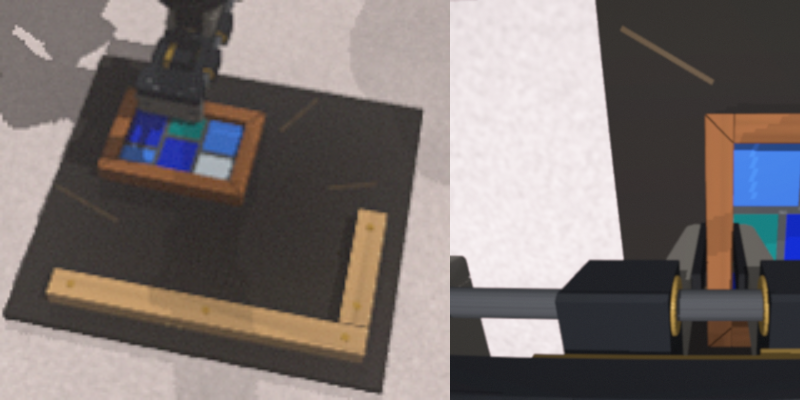

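The bar is pinched (crop left half: gripper at (170,90) over the near bar; right half: bar between the fingers at (720,260)), 15.3 mm between the pads. Next I'll slide the frame towards the corner and feel for contact.

```bash
cat > slide.py <<'E'
from h import *
th=.029;r=down(np.pi/2+th);ex=np.array([np.cos(th),np.sin(th),0]);ey=np.array([-np.sin(th),np.cos(th),0])
p=np.array([.588,-.030,.0237])
bot.line_to(p,r,max_speed=.06);bot.hold(.2)
f0=F();print("arrive",bot.current_ee_pos(),f0.round(2),bot.current_clock())
def feel(p,e,lim,step,maxd):
    d=0;f=F(4)
    while d<maxd:
        p=p+e*step;d+=step;bot.line_to(p,r,max_speed=.02);f=F(4)
        if -f@e>lim:break
    print("moved",round(d,4),"f along",round(f@ex,2),round(f@ey,2),round(f[2],2),bot.current_ee_pos());return p,d<maxd
p,ok=feel(p,ey,4,.001,.020)
if ok: p,ok=feel(p,ex,4,.001,.022)
np.save("p.npy",p)
print(ok,bot.current_clock());snap("scene","s7");snap("wrist","w7")
i=[cv2.resize(load("s7")["pixels"][130:290,180:360],(450,400)),cv2.resize(load("w7")["pixels"],(533,400))[:,180:]]
cv2.imwrite("pics/c7.png",np.hstack(i))
E
python3 slide.py
```

```text
arrive [ 0.58790011 -0.02999946  0.02361715] [ 0.23 -0.47 -0.73] 27.1
moved 0.015 f along -0.48 -5.45 -1.99 [ 0.58764316 -0.01604675  0.02376486]
moved 0.011 f along -4.47 -5.37 1.35 [ 0.59739484 -0.01578419  0.02360875]
True 35.4667
```

View pics/c7.png

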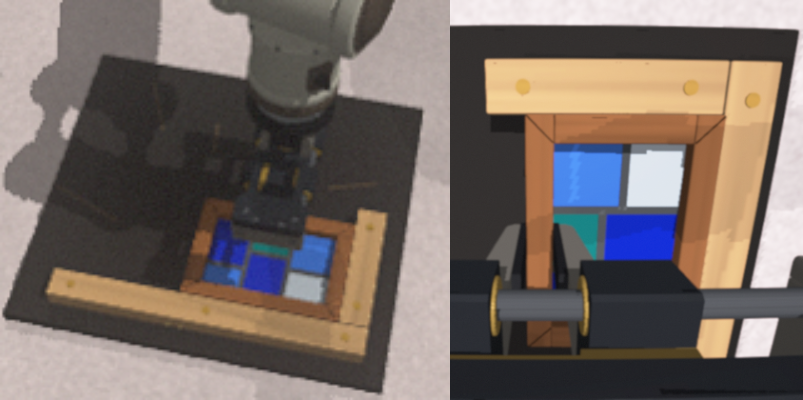

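The frame lies in the corner: in the wrist crop its oak edges meet the end batten at y≈115 and the long batten at x≈725, with no visible gap. Now I'll increase the push to about 11 N.

```bash
python3 - <<'E'
from h import *
th=.029;r=down(np.pi/2+th);ex=np.array([np.cos(th),np.sin(th),0]);ey=np.array([-np.sin(th),np.cos(th),0])
p=np.load("p.npy")
for i in range(16):
    f=F(6);print((-f@ex).round(2),(-f@ey).round(2),f[2].round(2))
    if -f@ex>10.3:break
    p=p+ex*.0004;bot.line_to(p,r,max_speed=.02)
bot.hold(.6)
for _ in range(3):f=F(15);print("steady",(-f@ex).round(2),(-f@ey).round(2),f[2].round(2))
print(bot.current_ee_pos(),Ro.from_rotvec(bot.current_tool_rot()).as_euler('zyx').round(4),np.array(bot.current_ft_torque()).round(2),bot.current_opening()*92,bot.current_grip_force(),bot.current_clock())
np.save("p.npy",p)
a=snap("wrist","w8")
cv2.imwrite("pics/c8.png",cv2.resize(a["pixels"][30:300,260:560],None,fx=2,fy=2,interpolation=cv2.INTER_CUBIC))
E
```

```text
4.48 5.37 1.15
6.14 5.75 1.98
7.37 5.63 3.55
8.32 5.85 5.31
10.22 6.05 6.0
11.34 6.1 7.22
steady 11.33 5.75 7.42
steady 11.5 5.74 7.25
steady 11.26 6.0 7.43
[ 0.59739784 -0.01576665  0.02354502] [-1.6005 -0.0079  3.1398] [-1.17  1.92 -0.02] 15.489492339428418 25.036512315273285 38.7667
```

View pics/c8.png

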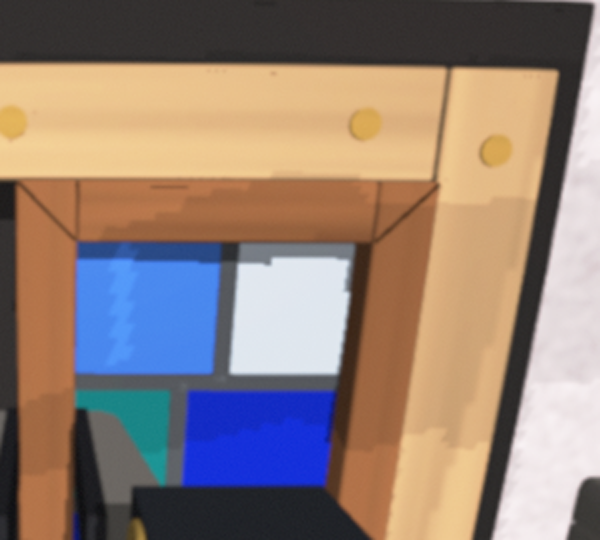

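The picture confirms a tight fit: the frame corner sits in the jig corner at (438,182) with no gaps along either batten. The tool also presses down with about 7 N, and the extra friction takes up part of the push, so I'll relieve that and retune.

```bash
python3 - <<'E'
from h import *
th=.029;r=down(np.pi/2+th);ex=np.array([np.cos(th),np.sin(th),0]);ey=np.array([-np.sin(th),np.cos(th),0])
p=np.load("p.npy")
for i in range(25):
    f=F(8);fx=-f@ex;print(fx.round(2),(-f@ey).round(2),f[2].round(2))
    if f[2]>2.2: p=p+[0,0,.0002]
    elif fx<11.3: p=p+ex*.0003
    elif fx>12.7: p=p-ex*.0003
    else: break
    bot.line_to(p,r,max_speed=.02)
bot.hold(.6)
for _ in range(2):f=F(15);print("steady",(-f@ex).round(2),(-f@ey).round(2),f[2].round(2))
print(bot.current_ee_pos(),Ro.from_rotvec(bot.current_tool_rot()).as_euler('zyx').round(4),bot.current_opening()*92,bot.current_grip_force(),bot.current_clock())
np.save("p.npy",p)
a=snap("wrist","w9");s=snap("scene","s9")
cv2.imwrite("pics/c9.png",np.hstack([cv2.resize(a["pixels"][60:260,260:560],(450,300)),cv2.resize(s["pixels"][150:270,390:470],(200,300))]))
E
```

```text
11.5 5.99 7.31
10.86 5.83 6.19
10.38 6.38 4.54
9.79 6.29 3.81
9.08 6.44 2.12
9.74 6.55 3.04
9.76 6.57 2.2
9.0 6.61 0.97
9.89 6.38 1.31
10.82 6.45 2.32
10.23 7.14 1.3
11.32 7.05 2.17
steady 11.16 6.82 1.83
steady 11.32 6.94 2.22
[ 0.59737535 -0.01573864  0.02358368] [-1.6006 -0.0104  3.1399] 15.894736408404711 25.043145418167114 44.2667
```

View pics/c9.png

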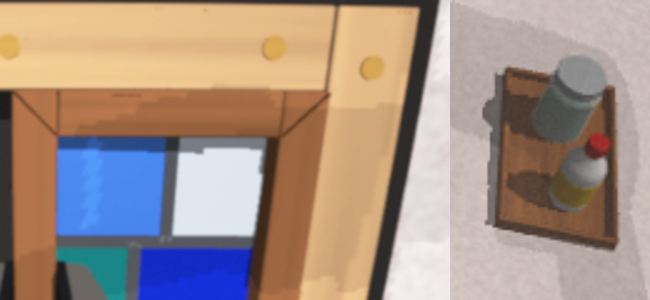

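The frame is snug in the corner at (328,95), and the jar and bottle stand upright on the tray at (570,100) and (580,175). The push is steady at about 11 N, so I'll hand the job in.

```bash
python3 -c "
from workcell import bot
print(bot.job_done())"
```

```text
the job is handed in; nothing more can be done
None
```

I handed the job in with the jar upright on the tray, the frame snug in the corner of both battens, and the gripper still pressing it towards the long batten at about 11 N measured at the wrist; no verdict was returned.

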